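Lock the sealed store bin with its wing knob

ROBOT

A 7-joint arm with a two-finger parallel gripper is mounted at the origin on a cart in front of the work surface, level with it; the furniture and walls round the work are solid. World frame = base frame: x ahead of the robot, y to its left, z up, the work surface at z = 0. Lengths are in m, angles in rad, forces in N, time in s.
With the tool pointing down it reaches from about 0.35 to 0.9 m from the base axis. Payload 7.2 kg.
Tool frame: the origin (TCP) lies on the centre line of the jaws, within the pads' length; the fingertips stand 8 mm ahead of it and the grasp point (between the pads) lies 11 mm behind it (r.finger_overhang is the distance from the TCP to the fingertips, in m); z points along the fingers, x is the direction in which the jaws open and shut, and the axes are right-handed (so a half turn about z gives the same grasp; the last joint's range is limited). The gripper opens to 85 mm and grips with 20 to 120 N. Pads are 22 mm wide; open, the fingers measure 114 mm over their backs; the gripper's body (76 mm by 85 mm) begins 54 mm behind the grasp point. The pads swing forward as they close: fully open they stand 13 mm farther back than shut.
Start: joints at [-1.361, 0.411, -0.013, 1.596, 0.006, 1.134, -0.082], TCP at [0.171, 0.601, 0.239] pointing down, gripper open.
Joint ranges: [-2.95, 2.95], [-0.29, 1.99], [-1.47, 1.44], [0.14, 2.54], [-1.03, 4.17], [0.13, 1.85], [-2.86, 2.86]. Speed limits (rad/s): [2.39, 2.39, 3.01, 3.01, 3.14, 3.14, 3.14].

INTERFACE

Orientations are given as [roll, pitch, yaw] about the fixed x, y, z axes, in that order (R = Rz(yaw) Ry(pitch) Rx(roll)).
In Python, from plant import r, effector, imaging, workorder gives the robot as it stands. Calls block until the motion is done:
- r.move_pose(position, orientation): joint-space move of the TCP to a pose.
- r.line_to(position, ori=None, speed=0.15, max_force=None): straight line of the TCP; ori=None keeps the orientation; speed is the mean speed in m/s. With max_force (N) it stops when the force on the tool has changed by that much, and returns True; else False.
- r.movej(angles): joint-space move.
- effector.gripper_to(opening, grasp_force=None): finger opening in m; grasp_force is the grip in N (None keeps the last); returns when the fingers have stopped.
- r.hold(seconds).
- r.ik(position, orientation): joint angles nearest the present ones, or None.
- r.read_state(): the state.
- imaging.capture(name): name is "side" or "top"; returns a dict with "color" (400x640x3 uint8, blue, green, red), "range_z" (400x640 float32, m along the optical axis (not along the pixel's ray), 0 where there is no reading), "fx", "fy", "cx", "cy" (pixels), "dist_coeffs" ([k1, k2, p1, p2, k3] as OpenCV has them; the pictures are not rectified), "xyz" and "rotation" of the camera in the world. Camera axes: x right, y down, z forward; pixel columns grow to the right and rows downward; lengths in m; the calibration is good to about 2 mm. A picture is of the moment at which its call begins.
A pose or a line that the arm cannot do raises r.IKError and nothing moves.
- workorder.finish_job(): hands the job in, once; it reports no verdict.
The state is a dict: "clock": time; "joint_positions": joint angles; "qvel": joint speeds; "joint_torque": joint torques, N m; "ee_pos": TCP position; "ee_rot": TCP orientation; "wrist_force": force on the tool from outside, world axes, zero at the start; "moment": the same for the moment, N m; "gripper_width": finger opening in m.
Only numpy, scipy, OpenCV 4.12 (cv2) and the standard library are available. Lean on these libraries where they do the work, as an engineer would, in place of code of your own. Each camera call takes 0.05 s, during which the arm holds its last target.

TASK

Shut the open lid of the steel-lidded store bin on the worktop and lock it: swing the lid down, press it gently by the wing knob against the springy seal and, while you hold it pressed, turn the knob about a quarter turn clockwise (seen from above) until the hidden tongue under the lid has swung right under the frame lip, then let go. Go by feel: press firmly enough for the tongue to pass below the lip, but do not crush the seal and do not force the tongue against the frame. Leave the salt mill and the ramekin beside the bin standing where they are.

Things in the scene. Friction and masses are not known exactly. Their poses are not given: they have to be found in the camera images.
- bin: white box, 170 (x) x 200 (y) x 86 mm high, fixed on the worktop, elsewhere and at another yaw each time; origin under its centre, +x to its rear (hinge side), z up. A steel frame strip runs along the top of its front wall.
- lip_nominal (a point): nominal middle of the free edge of the front frame's inward lip (4 mm thick; this point is on its top face), 60 mm in front of the bin's centre, 20 mm in front of the knob's axis, 96 mm above the worktop. The point is fixed to the bin, but the real strip is set by hand and stands up to 6 mm higher or lower: not measured, it must be felt.
- seal_nominal (a point): nominal middle of the top of the rubber seal strip that lies on the lip under the lid's front edge, 170 mm before the hinge line: 5.5 mm high when free. It moves with the real frame, up to 6 mm off this point, and springs back at 4 N per mm; pressed at the knob this feels like 7 N per mm.
- bin_lid (a joint): hinge of the steel lid (186 x 214 mm, 6 mm thick, edges turned down, 0.14 kg) at the bin's rear top edge; 0 = level, grows as the front edge rises. Starts open at 0.35 to 0.65 rad and stays where it is left (friction 0.26 N m, a little more than its weight gives). Locked, it reads about 0 plus or minus 0.04, as the frame's height has it.
- bin_knob (a joint): angle of the wing knob, 0 to 1.65 rad (stop), grows clockwise seen from above; friction 0.08 N m. Starts at 0 to 0.25 (unlocked). At 0 wing and tongue lie along the bin's y, tongue to -y; at 1.57 along x, tongue to the front (-x), under the lip.
- tongue (a point): middle of the tip of the hidden tongue, 32 mm from the knob's axis: a square-edged bar 8 mm thick and wide, its top 6.3 mm below the lid's underside. From a knob angle of 0.5 it meets the lip; it passes below only while the knob is pushed down with 15 N or more (20 N is right, over 25 N crushes the seal). Pushed too weakly, it strikes the lip's edge and the knob jams.
- knob_grip (a point): centre of the knob's upright steel wing: 50 mm long (the point's y), 10 mm thick (its x), 24 mm high (z, square to the lid). Its foot stands on the knob's round flange, 48 mm across, whose top is 12 mm below this point and 5 mm above the lid; fingertips may rest there. The knob's axis passes through this point, 130 mm from the hinge line, 60 mm behind the lid's front edge.
- lid_press (a point): bare spot on the front half of the lid's top face, 140 mm from the hinge line and 65 mm to the bin's +y side of the knob, where the lid can be pushed down
- lid_hinge (a point): middle of the lid's hinge line, which runs along the bin's y, 90 mm behind the bin's centre, 102 mm above the worktop; the lid's top face is 3 mm above it when level
- salt_mill: glass salt mill with a metal top, 44 mm across, 90 mm high, loose on the worktop to the right of the bin; origin under its centre
- ramekin: small white bowl, 61 mm across, 37 mm high, loose on the worktop to the left of the bin; origin under its centre

How it is judged:
By the outcome, as a careful person would: the job done as asked, in the order asked, and still so for the second after the job is handed in, with the robot touching nothing.
It also fails if it takes over 54 s, if anything falls off the work surface, if the arm or the gripper's body presses on something with over 40 N, if the wrist force passes 120 N, or if a joint passes its speed limit or range.

## Working session

There is one attempt and no reset: what is moved stays moved. The work goes in short steps, each a Python script; the robot and the scene stay as the last script left them, time stands still between calls to the robot, and variables do not carry over. Pictures are saved under pics/ and viewed, and the job is handed in when it is done.

```bash
ls; mkdir -p pics
python3 - <<'E'
from plant import r, effector, imaging, workorder
import cv2,numpy as np,pickle
s=r.read_state();print(s)
for n in("side","top"):
    c=imaging.capture(n);cv2.imwrite(f"pics/{n}0.png",c["color"]);pickle.dump(c,open(n+"0.pkl","wb"))
    print(n,c["fx"],c["cx"],c["dist_coeffs"],c["xyz"],c["rotation"])
E
```

```text
pics
{'clock': 0.0, 'joint_positions': array([-1.36119813,  0.41187317, -0.0126996 ,  1.59706399,  0.00561284,
        1.1343054 , -0.08224609]), 'qvel': array([-0.00042855,  0.00112327, -0.00068245,  0.0007709 ,  0.00127352,
        0.00240681, -0.00226268]), 'joint_torque': array([ 8.65704146e-05, -6.00619626e+01,  6.81594405e-01, -2.99409610e+01,
        1.36788067e-02,  1.05668628e-02,  2.96864698e-06]), 'ee_pos': array([0.17131487, 0.60054918, 0.23846162]), 'ee_rot': array([3.14146116e+00, 1.60890847e-03, 1.29297071e+00]), 'wrist_force': array([ 0.22634654,  0.53870694, -0.89269993]), 'moment': array([0.04971088, 0.03180091, 0.026079  ]), 'gripper_width': 0.0854684382458158}
side 449.23535536542954 325.834906320217 [-0.09950474  0.          0.          0.          0.        ] [ 0.4004091  -0.86150902  0.62561435] [-2.09654107  0.01785292 -0.10596427]
top 517.2927395792639 314.68272948988465 [-0.11930015  0.          0.          0.          0.        ] [0.26967337 0.05317384 1.31444554] [-2.95386172  0.00400861 -1.59245724]
```

View pics/side0.png

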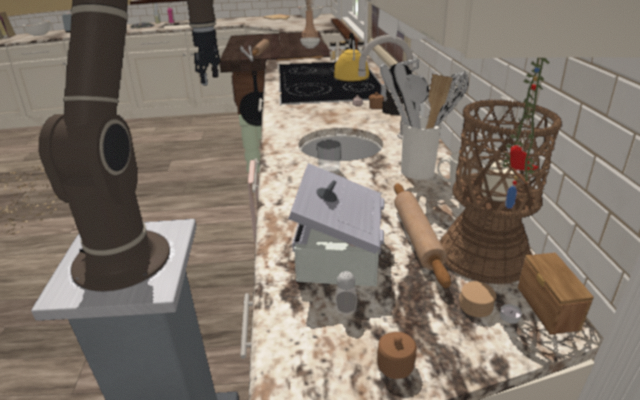

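View pics/top0.png

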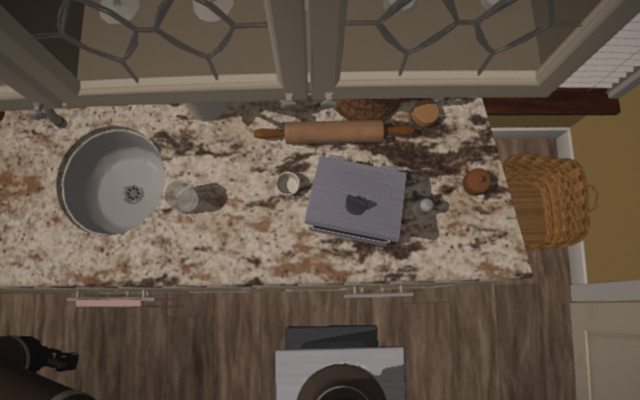

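The bin is seen in top at about (355,200), with its lid open and its front towards the robot. The ramekin is at (288,183) and the mill at (427,206). I'll enlarge these areas.

```bash
cat > h.py <<'E'
import numpy as np,cv2,pickle
from scipy.spatial.transform import Rotation as Ro
def cloud(c):
    K=np.array([[c["fx"],0,c["cx"]],[0,c["fy"],c["cy"]],[0,0,1]])
    u,v=np.meshgrid(np.arange(640.),np.arange(400.))
    p=cv2.undistortPoints(np.stack([u,v],-1).reshape(-1,1,2),K,np.array(c["dist_coeffs"])).reshape(400,640,2)
    z=c["range_z"]
    P=np.dstack([p[...,0]*z,p[...,1]*z,z])
    rot=np.array(c["rotation"])
    R=rot if rot.shape==(3,3) else Ro.from_euler("xyz",rot).as_matrix()
    W=P@R.T+np.array(c["xyz"]); W[z==0]=np.nan
    return W
def proj(c,pts):
    K=np.array([[c["fx"],0,c["cx"]],[0,c["fy"],c["cy"]],[0,0,1]])
    R=Ro.from_euler("xyz",c["rotation"]).as_matrix()
    return cv2.projectPoints(((np.atleast_2d(pts)-c["xyz"])@R).astype(float),np.zeros(3),np.zeros(3),K,np.array(c["dist_coeffs"]))[0][:,0]
E
python3 - <<'E'
from h import *
for n,(x0,y0,x1,y1) in {"side":(270,150,410,330),"top":(260,135,460,260)}.items():
    c=pickle.load(open(n+"0.pkl","rb"));W=cloud(c)
    k=4 if n=="top" else 3.3
    cv2.imwrite(f"pics/{n}0c.png",cv2.resize(c["color"][y0:y1,x0:x1],None,fx=k,fy=k,interpolation=cv2.INTER_CUBIC))
    for uv in ([(300,260),(325,180),(340,215),(345,300),(280,200)] if n=="side" else [(288,183),(427,206),(330,180),(390,220),(357,203),(270,220)]):
        print(n,uv,W[uv[1],uv[0]].round(4))
E
```

```text
side (300, 260) [ 0.415  -0.1278  0.0575]
side (325, 180) [0.4839 0.0196 0.1606]
side (340, 215) [ 0.5012 -0.1023  0.1432]
side (345, 300) [ 0.4923 -0.2385  0.0407]
side (280, 200) [0.3767 0.2176 0.003 ]
top (288, 183) [0.5723 0.1214 0.0012]
top (427, 206) [ 0.4883 -0.2193  0.0854]
top (330, 180) [0.5465 0.016  0.1348]
top (390, 220) [ 0.4448 -0.1164  0.1602]
top (357, 203) [ 0.4826 -0.0417  0.1763]
top (270, 220) [0.4756 0.1687 0.0028]
```

View pics/side0c.png

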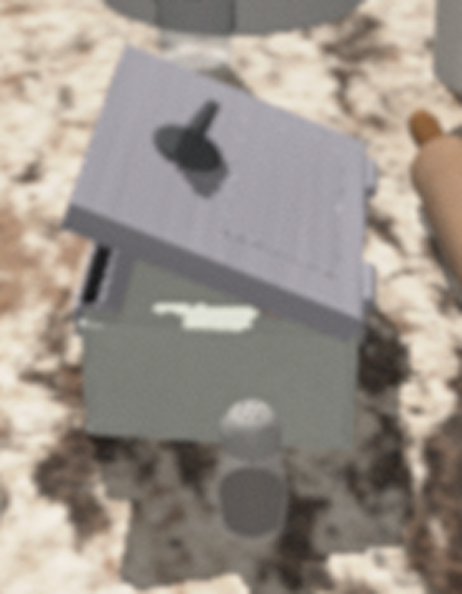

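View pics/top0c.png

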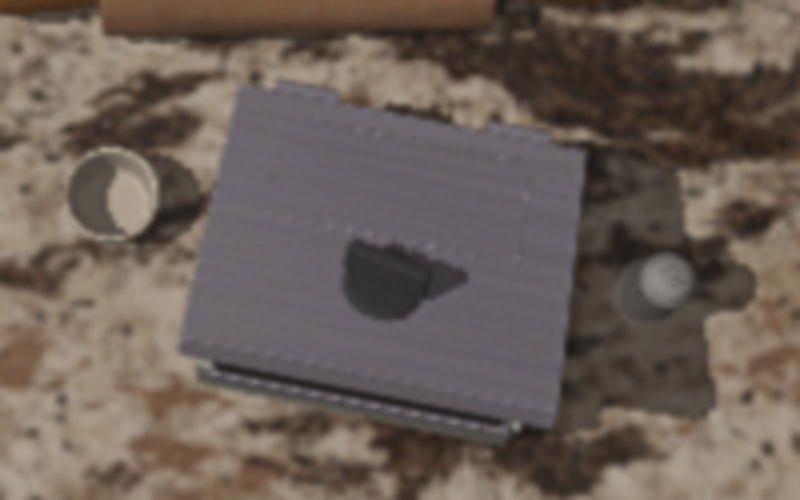

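```bash
cat > fit.py <<'E'
from h import *
from scipy.optimize import least_squares
def T_lid(p,q):  # q: (d from hinge forward, y, h above hinge plane(normal))
    x,y,yaw,th=p[:4]; q=np.atleast_2d(q)
    b=np.stack([0.09-q[:,0]*np.cos(th)+q[:,2]*np.sin(th), q[:,1], 0.102+q[:,0]*np.sin(th)+q[:,2]*np.cos(th)],1)
    return b@Ro.from_euler("z",yaw).as_matrix().T+[x,y,0]
cor=[(4,107,3),(4,-107,3),(190,-107,3),(190,107,3)]
cor=np.array(cor)*1e-3
E
python3 - <<'E'
from fit import *
ct=pickle.load(open("top0.pkl","rb"));cs=pickle.load(open("side0.pkl","rb"))
uvt=np.array([(240,86),(586,150),(555,424),(182,350)])/4.+[260,135]
uvs=np.array([(365,140),(362,318),(68,208),(127,45)])/3.3+[270,150]
Wt,Ws=cloud(ct),cloud(cs)
def inner(uv,W):
    m=np.zeros((400,640),np.uint8);c=uv.mean(0)
    cv2.fillConvexPoly(m,(c+(uv-c)*.85).astype(np.int32),1)
    # table offset check
    return W[(m>0)&np.isfinite(W[...,0])]
Pt,Ps=inner(uvt,Wt),inner(uvs,Ws)
def height(p,P):
    d=(P-[p[0],p[1],0])@Ro.from_euler("z",p[2]).as_matrix()
    a=0.09-d[:,0];z=d[:,2]-.102
    return z*np.cos(p[3])-a*np.sin(p[3])-.003
def res(p,w):
    o=[]
    if 't' in w:o+=[(proj(ct,T_lid(p,cor))-uvt).ravel(),np.clip(height(p,Pt)/.002,-3,3)*.15]
    if 's' in w:o+=[(proj(cs,T_lid(p,cor))-uvs).ravel(),np.clip(height(p,Ps)/.002,-3,3)*.15]
    return np.concatenate(o)
for w in('t','s','ts'):
    s=least_squares(res,[.49,-.05,-.2,.4],args=(w,),x_scale=[.01,.01,.05,.05])
    print(w,s.x.round(4),s.cost, res(s.x,'t')[:8].round(1),res(s.x,'s')[:8].round(1),np.median(height(s.x,Pt)),np.median(height(s.x,Ps)))
p=s.x;np.save("p.npy",p)
# wing
for n,c,W in(("t",ct,Wt),("s",cs,Ws)):
    d=height(p,np.nan_to_num(W.reshape(-1,3),nan=-9))
    L=(np.nan_to_num(W.reshape(-1,3),nan=-9)-[p[0],p[1],0])@Ro.from_euler("z",p[2]).as_matrix()
    a=.09-L[:,0]; dist=a*np.cos(p[3])+(L[:,2]-.102)*np.sin(p[3])
    m=(d>.014)&(d<.04)&(abs(dist-.13)<.05)&(abs(L[:,1])<.05)
    q=np.stack([dist[m],L[m,1]],1)
    u,sv,vt=np.linalg.svd(q-q.mean(0));print(n,m.sum(),q.mean(0),d[m].max(),vt[0],sv)
print("grip pt",T_lid(p,[.13,0,.003+.017]),"proj",proj(ct,T_lid(p,[.13,0,.02])),proj(cs,T_lid(p,[.13,0,.02])))
for n,c in(("top",ct),("side",cs)):
    im=c["color"].copy();im=cv2.resize(im,None,fx=3,fy=3,interpolation=cv2.INTER_CUBIC)
    pts=T_lid(p,np.vstack([cor,[[.13,-.025,.032],[.13,.025,.032],[.13,.025,.008],[.13,-.025,.008]]]))
    uv=((proj(c,pts)+.5)*3-.5).astype(np.int32)
    for k in(0,4):cv2.polylines(im,[uv[k:k+4]],True,(0,0,255),1)
    o=uv.mean(0).astype(int);im=im[max(o[1]-200,0):o[1]+200,o[0]-220:o[0]+220];cv2.imwrite(f"pics/ov_{n}.png",im)
E
```

```text
t [ 0.5063 -0.0478 -0.2196  0.4066] 89.6623389874001 [ 0.  -1.1  0.5 -0.3  1.4 -3.3 -0.3 -3.5] [-0.4  0.9 -0.6  1.  -0.5 -1.8 -1.5 -1.1] 0.000530980784058238 0.001160368406876197
s [ 0.5097 -0.0489 -0.2218  0.4021] 31.483585130981282 [ 0.5 -2.6  0.9 -1.5  1.6 -4.6  0.1 -4.9] [ 1.2  1.1  1.1  1.3  1.  -1.3 -0.  -0.7] -0.0004240544318138669 0.0001740479894190251
ts [ 0.5081 -0.0482 -0.2189  0.4033] 128.2755308782546 [ 0.2 -1.9  0.6 -1.   1.5 -4.  -0.1 -4.1] [ 0.4  0.9  0.4  1.1  0.4 -1.5 -0.8 -0.9] 0.00010688356921150204 0.0007077114639652054
t 154 [0.1344659  0.00275259] 0.03292078174469578 [-0.21245659  0.97717051] [0.17561495 0.0397414 ]
s 88 [ 0.13259808 -0.00608429] 0.030034520415506766 [ 0.24385995 -0.96981046] [0.14051981 0.02833242]
grip pt [[ 0.48694227 -0.04350637  0.17141536]] proj [[357.56579035 201.46947571]] [[329.48798498 189.23018263]]
```

```bash
python3 -c "
import cv2,numpy as np
a=cv2.imread('pics/ov_top.png');b=cv2.imread('pics/ov_side.png');print(a.shape,b.shape)
h=min(a.shape[0],b.shape[0]);cv2.imwrite('pics/ov.png',cv2.resize(np.hstack([a[:h],b[:h]]),None,fx=.9,fy=.9))"
```

```text
(400, 440, 3) (400, 440, 3)
```

View pics/ov.png

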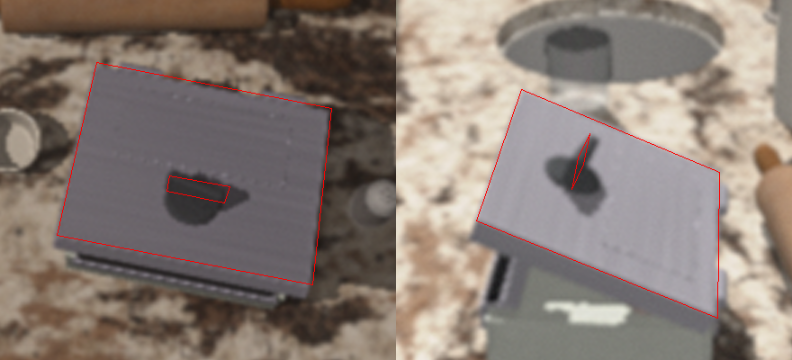

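Both cameras agree to within about 2 mm: bin at (0.508, -0.048), yaw -0.219, lid at 0.40 rad, knob at about 0.22. Next I go to the bare press spot and swing the lid down by feel.

Run:
```python
from fit import *
from plant import r, effector, imaging, workorder
p=np.load("p.npy").copy()
q0=T_lid(p,[.14,.065,.003])[0];print("press pt",q0)
ori=[np.pi,0,p[2]]
for z in(.3,.2,.12): print(r.ik([q0[0],q0[1],z],ori))
for y in np.linspace(-.44,-1.85,4): print(y,np.round(r.ik([.48,-.043,.12],[np.pi,0,y]),2))
effector.gripper_to(0.0)
r.move_pose([q0[0],q0[1],q0[2]+.05],ori)
s=r.read_state();print(s["clock"],s["ee_pos"],s["ee_rot"],s["wrist_force"])
```

```text
press pt [0.48556638 0.02338869 0.15970391]
[-0.78864202  0.12137722  0.71822002  1.87215825 -0.08630953  1.17916291
 -0.25996171]
[-0.73223332  0.2465669   0.69702652  2.00643074 -0.19335533  0.95342887
 -0.15631088]
[-0.66674514  0.37537041  0.64659374  2.08429536 -0.31994282  0.7785979
 -0.04174726]
-0.44 [-0.7   0.43  0.88  2.1  -0.46  0.81  0.02]
-0.91 [-0.74  0.45  0.94  2.1  -0.5   0.82 -0.4 ]
-1.3800000000000001 [-0.8   0.5   1.04  2.11 -0.58  0.85 -0.79]
-1.85 [-0.8   0.51  1.05  2.11 -0.59  0.86 -1.25]
3.2083 [0.48571179 0.02457984 0.20964123] [-3.14150857e+00  8.51418921e-05 -2.16592179e-01] [-0.27840791  0.51574678 -0.1359703 ]
```

Run:
```python
from fit import *
from plant import r, effector, imaging, workorder
p=np.load("p.npy").copy(); oh=r.finger_overhang; th0=p[3]
def P(th):
    k=p.copy();k[3]=th
    return T_lid(k,[.14,.065,.003])[0]+[0,0,oh]
f0=r.read_state()["wrist_force"]
t=r.line_to(P(th0)+[0,0,.012],speed=.08)
for th in np.concatenate([np.arange(th0+.04,.08,-.06),np.arange(.08,-.06,-.015)]):
    t=r.line_to(P(th),speed=.06 if th>.08 else .03,max_force=8)
    s=r.read_state();f=s["wrist_force"]-f0
    print(round(th,3),t,round(s["clock"],2),s["ee_pos"].round(4),f.round(1))
    if f[2]>7.5: break
s=r.read_state();print(s["ee_pos"],s["wrist_force"]-f0)
c=imaging.capture("side");cv2.imwrite("pics/s1.png",cv2.resize(c["color"][150:330,270:410],None,fx=3.3,fy=3.3,interpolation=cv2.INTER_CUBIC))
```

```text
0.443 False 4.01 [0.4879 0.0228 0.1726] [ 1.  -1.  -0.5]
0.383 False 4.3 [0.484  0.0237 0.1648] [ 0.3 -0.1  0.6]
0.323 False 4.59 [0.481  0.0243 0.1569] [ 0.2 -0.6  0.7]
0.263 False 4.88 [0.4785 0.0248 0.1489] [ 0.4 -0.1 -0.1]
0.203 False 5.17 [0.4765 0.0253 0.1408] [-0.1 -0.2 -0.2]
0.143 False 5.47 [0.4749 0.0256 0.1325] [ 0.1 -0.6  1. ]
0.083 False 5.76 [0.4738 0.0259 0.1242] [ 0.1 -1.5 -0.4]
0.08 False 6.01 [0.4742 0.0259 0.1243] [1.5 0.3 0.3]
0.065 False 6.26 [0.4739 0.026  0.122 ] [0.1 0.4 0.5]
0.05 False 6.51 [0.4737 0.026  0.1199] [ 0.5 -0.7  0.5]
0.035 False 6.76 [0.4735 0.026  0.1177] [0.8 0.3 0.1]
0.02 False 7.01 [0.4734 0.0261 0.1157] [ 0.8 -0.9  0.2]
0.005 False 7.26 [0.4734 0.0261 0.1136] [-0.3 -0.4  0.2]
-0.01 False 7.51 [0.4735 0.0261 0.1118] [-1.3 -0.6  6.8]
-0.025 False 7.76 [0.4736 0.0261 0.1103] [-4.3 -0.8 15.3]
[0.47358874 0.02608453 0.11029617] [-4.26036122 -0.7924059  15.33753519]
```

View pics/s1.png

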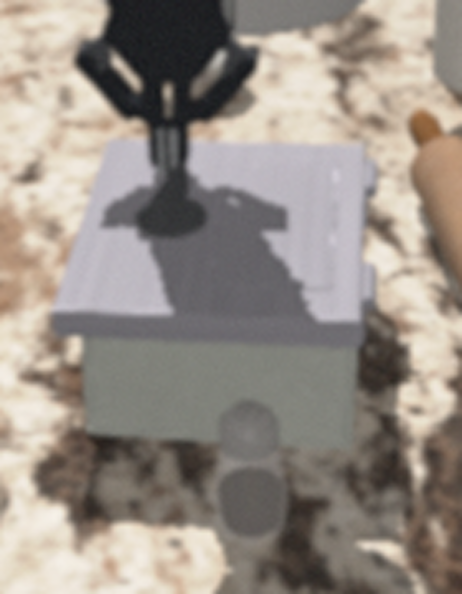

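The lid is down, nearly level, on the seal, with a contact force of about 15 N. I'll back off and look at the knob.

Run:
```python
from fit import *
from plant import r, effector, imaging, workorder
p=np.load("p.npy").copy()
e=r.read_state()["ee_pos"]
r.line_to(e+[0,0,.09],speed=.15)
effector.gripper_to(0.04)
r.line_to(e+[-.05,.12,.1],speed=.2)
s=r.read_state();print(s["clock"],s["wrist_force"])
o=[]
for n,b in(("top",(300,140,420,250)),("side",(270,160,400,270))):
    c=imaging.capture(n);pickle.dump(c,open(n+"1.pkl","wb"));W=cloud(c)
    L=(np.nan_to_num(W.reshape(-1,3),nan=-9)-[p[0],p[1],0])@Ro.from_euler("z",p[2]).as_matrix()
    m=(L[:,0]>-.03)&(L[:,0]<.07)&(abs(L[:,1])<.09)&(abs(L[:,2]-.105)<.01)
    A=np.c_[L[m,0]-.09,np.ones(m.sum())];k=np.linalg.lstsq(A,L[m,2],rcond=None)[0];print(n,"lid slope,z at hinge",-k[0],k[1])
    m=(abs(L[:,0]+.04)<.04)&(abs(L[:,1])<.04)&(L[:,2]>.119)&(L[:,2]<.145)
    q=L[m,:2];u,sv,vt=np.linalg.svd(q-q.mean(0));print(m.sum(),q.mean(0),L[m,2].max(),vt[0],np.arctan(-vt[0][0]/vt[0][1]), "rect",cv2.minAreaRect((q*1000).astype(np.float32)))
    x0,y0,x1,y1=b;im=cv2.resize(c["color"],None,fx=6,fy=6,interpolation=cv2.INTER_CUBIC)
    k2=p.copy();k2[3]=-.01
    for a,col in((.22,(0,0,255)),):
        w=np.array([[sx,sy] for sx,sy in((-.005,-.025),(-.005,.025),(.005,.025),(.005,-.025))])
        ca,sa=np.cos(a),np.sin(a)
        # bin coords rotated by -a about z ; d=-x
        X=w[:,0]*ca+w[:,1]*sa;Y=-w[:,0]*sa+w[:,1]*ca
        pts=T_lid(k2,np.c_[.13-X,Y,np.full(4,.032)])
        uv=((proj(c,pts)+.5)*6-.5).astype(np.int32);cv2.polylines(im,[uv],True,col,1)
    o=uv.mean(0).astype(int);cv2.imwrite(f"pics/k_{n}.png",im[o[1]-250:o[1]+250,o[0]-200:o[0]+200])
a=cv2.imread("pics/k_top.png");b=cv2.imread("pics/k_side.png");cv2.imwrite("pics/k.png",np.hstack([a,b]))
```

```text
9.8333 [ 0.18995552 -1.00048727  0.11719659]
top lid slope,z at hinge -0.0042132871898112765 0.10640700846237099
108 [-0.04254    0.0028051] 0.14214325126305935 [0.23999572 0.97077395] -0.24236143790034065 rect ((-41.70998001098633, 2.5466461181640625), (49.62209701538086, 10.567007064819336), 76.68687438964844)
side lid slope,z at hinge -0.00021895941592413003 0.10682657501848813
118 [-0.04032677 -0.00419508] 0.13624722373312095 [-0.25565356 -0.96676846] -0.2585236689479712 rect ((-41.05137252807617, -1.185098648071289), (48.73406219482422, 10.217154502868652), 76.65103912353516)
```

View pics/k.png

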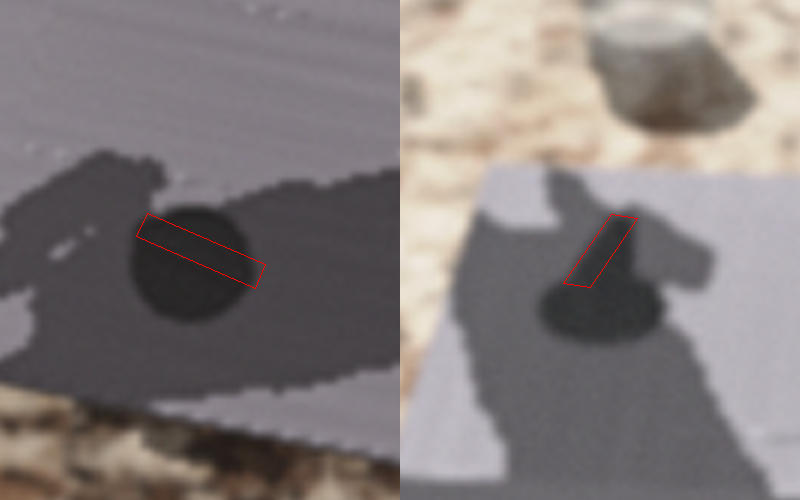

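The knob overlay fits: angle about 0.235 and axis within 1–2 mm. Next I grip the wing just above the flange.

Run:
```python
from fit import *
from plant import r, effector, imaging, workorder
p=np.load("p.npy")
Rz=Ro.from_euler("z",p[2]).as_matrix()
ax=Rz@[-.041,.0005,0]+[p[0],p[1],0]
yaw=p[2]-.235
e=r.read_state()["ee_pos"]
r.line_to([ax[0],ax[1],.2],ori=[np.pi,0,yaw],speed=.15)
s=r.read_state();f0=s["wrist_force"]
st=r.line_to([ax[0],ax[1],.1215],speed=.08,max_force=6)
s=r.read_state();print(st,s["clock"],s["ee_pos"],(s["wrist_force"]-f0).round(2))
if not st:
    effector.gripper_to(0.0,grasp_force=40)
    r.hold(.3)
    s=r.read_state();print(s["clock"],s["ee_pos"],s["ee_rot"],(s["wrist_force"]).round(2),s["moment"].round(3),s["gripper_width"])
np.save("ax.npy",np.r_[ax,yaw])
```

```text
False 12.4833 [ 0.46857595 -0.03888404  0.12189167] [ 1.09  0.06 -0.06]
13.1583 [ 0.46773922 -0.03841312  0.12164698] [-3.14122758e+00  1.23409891e-03 -4.53532093e-01] [-3.11  1.97  6.22] [0.397 0.805 0.05 ] 0.009004868272478558
```

Run:
```python
from fit import *
from plant import r, effector, imaging, workorder
ax=np.load("ax.npy");yaw=ax[3]
j=np.array([np.cos(yaw),np.sin(yaw),0])
def F(n=4):
    a=[]
    for _ in range(n): r.hold(.03);a.append(r.read_state()["wrist_force"])
    return np.mean(a,0)
t=np.array([ax[0],ax[1],.1215])-j*.001
r.line_to(t,speed=.02);f=F();print(f.round(1))
for i in range(14):
    fz=f[2]
    if fz>18.5: break
    t[2]-=min(.0008,max(.0002,(20-fz)/8000))
    t[:2]+=np.clip(f@j,-4,4)*j[:2]*.0001
    r.line_to(t,speed=.01);f=F()
    s=r.read_state();print(round(s["clock"],2),t.round(4),s["ee_pos"].round(4),f.round(1),round(f@j,1),s["moment"].round(2))
np.save("t.npy",t)
```

```text
[-1.2  0.6  5.1]
13.93 [ 0.4672 -0.0383  0.1207] [ 0.4677 -0.0384  0.121 ] [-1.4  1.   7.1] -1.7 [0.08 0.14 0.09]
14.31 [ 0.4671 -0.0383  0.1199] [ 0.4676 -0.0384  0.1205] [-2.8  0.3 10.1] -2.7 [0.11 0.3  0.04]
14.69 [ 0.4668 -0.0381  0.1191] [ 0.4676 -0.0384  0.12  ] [-4.1  0.1 15.1] -3.7 [0.06 0.52 0.12]
15.07 [ 0.4665 -0.038   0.1185] [ 0.4675 -0.0384  0.1197] [-4.   0.2 17.4] -3.7 [-0.03  0.52  0.05]
15.46 [ 0.4662 -0.0378  0.1182] [ 0.4675 -0.0383  0.1196] [-3.7 -0.4 19.5] -3.1 [-0.13  0.51  0.06]
```

```bash
cat > turn.py <<'E'
from fit import *
from plant import r, effector, imaging, workorder
p=np.load("p.npy");t=np.load("t.npy")
def F(n=3):
    a=[];m=[]
    for _ in range(n): r.hold(.02);s=r.read_state();a.append(s["wrist_force"]);m.append(s["moment"])
    return np.mean(a,0),np.mean(m,0),s
import sys
end=float(sys.argv[1]);y=float(np.load("ax.npy")[3]) if len(sys.argv)<3 else float(sys.argv[2])
ok=True;f,m,s=F()
while ok and y>p[2]-end+1e-3:
    y=max(y-.07,p[2]-end)
    t[2]-=np.clip((20-f[2])/14000,-.0006,.0004)
    t[:2]+=np.clip(f[:2],-5,5)*.00004
    r.line_to(t,ori=[np.pi,0,y],speed=.02);f,m,s=F()
    k=p[2]-s["ee_rot"][2]
    print(round(s["clock"],2),"knob cmd %.2f act %.2f"%(p[2]-y,k),s["ee_pos"].round(4),f.round(1),m.round(2),round(s["gripper_width"],4))
    if abs(m[2])>.6 or f[2]>24.3 or f[2]<15.8: print("STOP");ok=False
np.save("t.npy",t);print("y",y)
E
python3 turn.py 0.45
```

```text
15.81 knob cmd 0.31 act 0.31 [ 0.4674 -0.0383  0.1195] [-4.7 -0.1 20.2] [-0.06  0.53 -0.1 ] 0.0091
16.11 knob cmd 0.38 act 0.38 [ 0.4673 -0.0382  0.1195] [-4.1  0.3 20.4] [-0.04  0.45 -0.09] 0.0091
16.41 knob cmd 0.45 act 0.45 [ 0.4672 -0.0382  0.1196] [-3.4  0.6 19.4] [ 0.01  0.46 -0.11] 0.0094
16.71 knob cmd 0.45 act 0.45 [ 0.4672 -0.0382  0.1196] [-3.7  0.6 19.8] [0.01 0.38 0.04] 0.009
y -0.6688969174964485
```

The turn is smooth, with friction moment about 0.1 N m and a steady 20 N of press. Now I take it past the lip.

```bash
python3 turn.py 1.575 -0.6689
```

```text
17.06 knob cmd 0.52 act 0.52 [ 0.4671 -0.0381  0.1195] [-3.3  0.6 20.2] [ 0.07  0.35 -0.06] 0.0086
17.36 knob cmd 0.59 act 0.59 [ 0.4669 -0.038   0.1195] [-3.5  1.2 20.2] [ 0.11  0.32 -0.06] 0.0089
17.66 knob cmd 0.66 act 0.66 [ 0.4669 -0.0379  0.1196] [-3.1  1.3 19.8] [ 0.12  0.32 -0.06] 0.0089
17.96 knob cmd 0.73 act 0.73 [ 0.4668 -0.0378  0.1196] [-3.1  1.1 20. ] [ 0.17  0.3  -0.07] 0.0091
18.26 knob cmd 0.80 act 0.80 [ 0.4667 -0.0377  0.1195] [-2.8  1.8 20. ] [ 0.24  0.28 -0.09] 0.0089
18.56 knob cmd 0.87 act 0.87 [ 0.4667 -0.0376  0.1196] [-2.3  1.8 20.3] [ 0.25  0.21 -0.1 ] 0.0088
18.86 knob cmd 0.94 act 0.94 [ 0.4666 -0.0375  0.1196] [-2.4  1.3 20.1] [ 0.3   0.18 -0.07] 0.0091
19.16 knob cmd 1.01 act 1.01 [ 0.4665 -0.0374  0.1196] [-2.3  2.  19.8] [ 0.35  0.19 -0.1 ] 0.009
19.46 knob cmd 1.08 act 1.08 [ 0.4664 -0.0373  0.1196] [-1.9  2.  19.8] [ 0.38  0.15 -0.07] 0.0092
19.76 knob cmd 1.15 act 1.15 [ 0.4664 -0.0372  0.1195] [-1.8  2.8 20.2] [ 0.44  0.09 -0.08] 0.0091
20.06 knob cmd 1.22 act 1.22 [ 0.4664 -0.0371  0.1196] [-2.3  2.6 19.3] [ 0.42  0.08 -0.07] 0.009
20.36 knob cmd 1.29 act 1.29 [ 0.4664 -0.0369  0.1195] [-1.9  2.9 19.9] [ 0.48  0.08 -0.08] 0.0091
20.66 knob cmd 1.36 act 1.36 [ 0.4663 -0.0368  0.1195] [-1.6  2.6 20. ] [ 0.5   0.02 -0.09] 0.0091
20.96 knob cmd 1.43 act 1.43 [ 0.4664 -0.0367  0.1196] [-1.2  3.  19.8] [ 0.5  -0.05 -0.09] 0.0091
21.26 knob cmd 1.50 act 1.50 [ 0.4664 -0.0365  0.1195] [-1.6  2.9 19.5] [ 0.55 -0.06 -0.07] 0.0091
21.56 knob cmd 1.57 act 1.57 [ 0.4664 -0.0364  0.1195] [-1.2  2.7 19.8] [ 0.59 -0.12 -0.08] 0.0095
21.86 knob cmd 1.57 act 1.57 [ 0.4664 -0.0364  0.1195] [-1.   3.2 19.3] [ 0.49 -0.12  0.02] 0.009
y -1.7938969174964483
```

```bash
cat > rel.py <<'E'
from fit import *
from plant import r, effector, imaging, workorder
p=np.load("p.npy");t=np.load("t.npy")
def fz(): r.hold(.04); s=r.read_state(); return s["wrist_force"],s
for i in range(14):
    f,s=fz();print(round(s["clock"],2),s["ee_pos"].round(4),f.round(1))
    if f[2]<3: break
    t[2]+=np.clip(f[2]/6000,.0002,.0008)
    r.line_to(t,speed=.01)
effector.gripper_to(.04);r.hold(.2);s=r.read_state();print(s["wrist_force"].round(1),s["ee_pos"],s["gripper_width"])
r.line_to(t+[0,0,.09],speed=.1)
r.line_to(t+[-.08,.16,.13],speed=.2)
s=r.read_state();print(s["clock"],s["wrist_force"].round(1))
ims=[]
for n in("top","side"):
    c=imaging.capture(n);W=cloud(c)
    L=(np.nan_to_num(W.reshape(-1,3),nan=-9)-[p[0],p[1],0])@Ro.from_euler("z",p[2]).as_matrix()
    m=(L[:,0]>-.01)&(L[:,0]<.07)&(abs(L[:,1])<.09)&(abs(L[:,2]-.105)<.01)
    A=np.c_[L[m,0]-.09,np.ones(m.sum())];k=np.linalg.lstsq(A,L[m,2],rcond=None)[0]
    m=(abs(L[:,0]+.04)<.04)&(abs(L[:,1])<.04)&(L[:,2]>.117)&(L[:,2]<.145)
    q=(L[m,:2]*1000).astype(np.float32);print(n,"slope",-k[0],"wing",m.sum(),cv2.minAreaRect(q),L[m,2].max())
    ims.append(cv2.resize(c["color"][130:330,250:450],None,fx=2,fy=2,interpolation=cv2.INTER_CUBIC))
cv2.imwrite("pics/end.png",np.hstack(ims))
E
python3 rel.py
```

```text
21.9 [ 0.4664 -0.0364  0.1195] [-0.1  3.2 19.6]
22.19 [ 0.4664 -0.0364  0.1199] [ 1.6  1.7 10.4]
22.48 [ 0.4662 -0.0363  0.1201] [ 6.   1.7 -0.1]
[-1.  -1.   0.1] [ 0.4637865  -0.03649625  0.11954188] 0.04002283577154445
25.9083 [ 0.1  0.5 -0.5]
top slope -0.009876153141570424 wing 96 ((-42.227169036865234, 2.7240712642669678), (10.264636039733887, 48.424476623535156), 89.82081604003906) 0.13690424345829874
side slope -0.013461968598572337 wing 189 ((-40.644630432128906, -0.46735715866088867), (10.296865463256836, 48.03512191772461), 89.24327087402344) 0.13451742563053318
```

View pics/end.png

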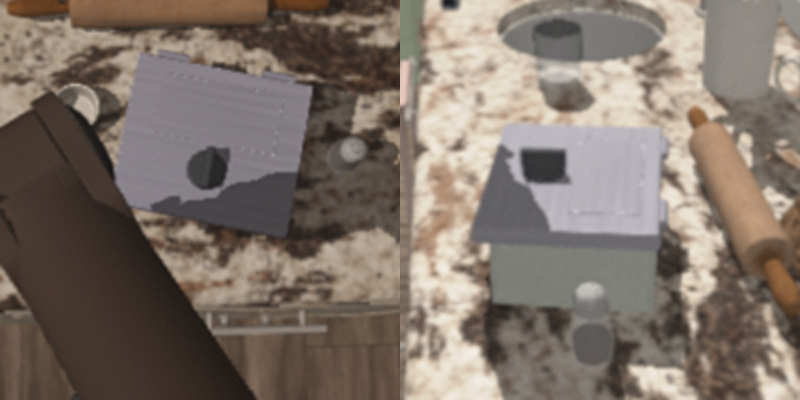

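The wing now lies along the bin's x at about 1.57. The lid is held level at -0.01 rad, lower than it rested before, so the tongue has caught. Mill and ramekin are still standing.

Run:
```python
from plant import r, workorder
print(workorder.finish_job(), r.read_state()["clock"])
```

```text
the job is handed in; nothing more can be done
the job is handed in; nothing more can be done
```

The bin lid is shut and locked, and the job was handed in at about 26 s of the 54 s allowed.

- **Closing:** I swung the lid down at the bare press spot. The last step there overshot to about 15 N, still under the 25 N that crushes the seal.
- **Turning:** I gripped the wing and pressed to about 20 N. The force stayed between 19.3 and 20.4 N for the whole turn, from about 0.24 to 1.57 rad. The turning moment never rose above about 0.1 N m, so the tongue did not strike or jam on the lip. I then eased off the press, opened the fingers and backed away.
- **Last checks:**
  - Both cameras show the wing within 1° of 1.57 rad.
  - The lid sits at about -0.01 rad, lower than its -0.004 to 0 resting angle before locking. While I eased off, it stopped rising after about 0.6 mm, which fits the tongue being under the lip.
  - The wrist force is near zero with nothing touched.
  - The salt mill stands where it was. The ramekin is in its place too, though the arm partly hides it in the last top picture.

No check failed. The two cameras differ by about 2–3 mm on the knob's centre and 0.004 rad on the lid angle, roughly what the calibration allows.

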